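# Slide the saucepan to the small cooking ring

## Task

Slide the saucepan that stands on the hob's large ring across to the empty small ring, so that it stands flat and centred there, and let go of it. Slide it with its base on the glass all the way, do not lift or tip it, and leave the lidded stockpot and the skillet beside the hob where they are.

Things in the scene. Friction and masses are not known exactly. Their poses are not given: they have to be found in the camera images.
- saucepan: Open steel saucepan, the only pan on the hob: 120 mm diameter at the base, 124 at the rim, 80 high, wall 3, floor 6, about 0.6 kg. Origin: centre of its underside, z up. A straight level black handle lies along its -x axis (at first roughly towards the robot): bar 18 mm wide, 14 thick, from 85 to 200 mm from the pan's axis, mid-height 62 mm above the underside.
- small_ring: Target, empty at first: the smaller of two rings in thin light grey line on the hob, 132 mm diameter, small cross at its centre. Origin: its centre on the glass, z up. The hob is a flat black glass plate 300 x 500 x 8 mm fixed on the worktop (z = 0). The large ring (180 mm) lies 250 mm away, left or right of it; nothing stands between.
- stockpot: Bystander: lidded steel stockpot, 180 mm in diameter, 147 mm high to the top of its black lid knob, two small ear handles, about 2.5 kg, standing on the worktop beside the hob, to its left or right. Origin at the centre of its underside.
- skillet: Bystander: shallow dark skillet, 190 mm in diameter at the rim, 40 mm high, with a black handle along its own +x axis to 240 mm from its centre, about 1.2 kg, standing on the worktop on the side of the hob opposite the stockpot. Origin at the centre of its underside.

How it is judged (in metres and radians):
At the end, for the whole second after the job is handed in: The saucepan stands upright and still on the glass, its centre within 20 mm of the small ring's centre (horizontal distance between saucepan and small_ring below 0.02 m and z of saucepan in the frame of small_ring between -0.004 and 0.004 m and angle between saucepan's own z axis and vertical below 0.05 rad and linear speed of saucepan below 0.01 m/s); the robot touches nothing.
It fails at once if the saucepan is lifted more than 10 mm off the glass (z of saucepan in the frame of small_ring above 0.01 m).
It fails at once if the saucepan is tipped more than 10 degrees (angle between saucepan's own z axis and vertical above 0.175 rad).
It fails at once if the stockpot is moved more than 20 mm (distance of stockpot from where it was at the start of the episode above 0.02 m).
It fails at once if the skillet is moved more than 20 mm (distance of skillet from where it was at the start of the episode above 0.02 m).
It also fails if it takes over 35 s, if anything falls off the work surface, if the arm or the gripper's body presses on something with over 40 N, if the wrist force passes 120 N, or if a joint passes its speed limit or range.

## Robot

A 6-joint arm with a two-finger parallel gripper is mounted at the origin on the work surface. World frame = base frame: x ahead of the robot, y to its left, z up, the work surface at z = 0. Lengths are in mm, angles in rad, forces in N, time in s.
With the tool pointing down it reaches from about 400 to 925 mm from the base axis. Payload 12.5 kg.
Tool frame: the origin (TCP) lies at the centre of the arm's flange, where the gripper is bolted on; the fingertips stand 190 mm ahead of it and the grasp point (between the pads) lies 171 mm ahead of it; z points along the fingers, y is the line along which they close (so a half turn about z gives the same grasp; the last joint's range is limited). The gripper opens to 95 mm and grips with 3 to 60 N. Pads are 20 mm wide; open, the fingers measure 119 mm over their backs; the gripper's body (75 mm by 180 mm) begins 59 mm behind the grasp point.
Start: joints at [-1.276, 0.491, 1.559, -0, 1.092, -0.106], TCP at [243.866, -575.46, 404.761] pointing down, gripper open.
Joint ranges: [-3.1, 3.1], [-0.84, 2.19], [0.05, 2.79], [-1.13, 4.28], [0.06, 2.93], [-2.69, 2.69]. Speed limits (rad/s): [2.22, 2.22, 2.79, 3.14, 3.14, 3.14].

## Interface

Orientations are given as [roll, pitch, yaw] about the fixed x, y, z axes, in that order (R = Rz(yaw) Ry(pitch) Rx(roll)).
In Python, from cell import env, read_camera, search_frame, cut_out gives the robot as it stands. The module is installed in compiled form; this text tells all that it offers.
- The arm moves only by the tool move_arm, never from a script. Its argument "commands" is a list of rows, each a list of 3 entries, a list of its own where there are three numbers: the shift along the world's x, y, z normalised to -1 to 1, where 1 is 0.03 m, then the turn about the world's z normalised to -1 to 1, where 1 is 0.08 rad, then the opening, from -1 (shut) to 1 (fully open), so that 0 is half open. A call has 1 to 20 rows; each row shifts and turns the commanded pose from where the row before left it; what a row does not reach is not made up. A row lasts 1/12 s, in which the tool goes at most 41.7 mm and 7.16 degrees, less where a joint would pass 70% of its speed; a pose out of reach is approached as far as the arm can. A call with a number of a shift or a turn outside -1 to 1 is refused whole. A call with a gripper value outside its range is refused whole. The fingers move at their own pace and stop on an object; the grip force is fixed at half the most. Time passes only in rows, so rows that do not move let the fingers close. It gives the time, the measured TCP pose, the force, the opening and the grip force at its end, in the units of the state.
- env.state(): the state, without advancing time (a new reading comes with each control period).
- read_camera(name): name is "side" or "top"; returns a dict with "image" (480x640x3 uint8, red, green, blue), "fx", "fy", "cx", "cy" (pixels), "rvec" (rotation vector, rad) and "tvec" (3), from world to camera coordinates, as OpenCV has them. Camera axes: x right, y down, z forward; pixel columns grow to the right and rows downward; lengths in mm; the calibration is good to about 2 mm. A picture is of the moment at which its call begins. There is no depth.
- env.job_done(): hands the job in; it is judged then, once.
Trained networks look in a picture, given as the dict that the camera call returned (one of the last four; its "shot" number tells which), for a name from the list of things; names that differ only in an ending like _2 or _b are one class to them, and where a whole thing is asked for, a point or a joint stands for the part that bears it (a point fixed in the world has none). Each returns a list of dicts, best first, with "confidence" (0 to 1); they miss things now and then, are a little off and sometimes report something else, mostly with a low value. They report only what shows in the picture. A call takes as long as a camera call.
- search_frame(thing, picture): "at" ([column, row] in pixels, amid what is visible of it).
- cut_out(thing, picture): "region" (480x640 bool, what is visible of it) and "at" ([column, row] in pixels, amid what is visible of it).
The state is a dict: "t": time; "joints": joint angles; "qvel": joint speeds; "tau": joint torques, N m; "eef_pos": TCP position; "tcp_rot": TCP orientation; "ft_force": force on the tool from outside, world axes, zero at the start; "moment": the same for the moment, N m; "opening": opening from 0.0 (shut) to 1.0 (fully open); "grip_force": force on a finger pad.
Only numpy, scipy, OpenCV 4.12 (cv2) and the standard library are available. Lean on these libraries where they do the work, as an engineer would, in place of code of your own. Each camera call takes 0.05 s, during which the arm holds its last target. There are 200 camera calls.

## Working session

There is one attempt and no reset: what is moved stays moved. The work goes in short steps, Python scripts to look and compute and a tool call to move; the robot and the scene stay as the last step left them, time stands still between calls to the robot, and variables do not carry over. Pictures are saved under pics/ and viewed, at most 10 in all, crops included, and the job is handed in when it is done.

Besides the shell and the picture viewer there is one more tool, called after "Call:" as name(argument=value, ...) on one line, values as JSON. move_arm: Moves the arm, as the interface text tells. Its arguments: {"type":"object","properties":{"commands":{"type":"array","items":{"type":"array"}}},"required":["commands"]}

```bash
mkdir -p pics
cat > h.py <<'E'
import numpy as np, cv2
from cell import env, read_camera, search_frame, cut_out
def ray(c,uv,z):
    R,_=cv2.Rodrigues(np.array(c["rvec"],float)); t=np.array(c["tvec"],float).ravel()
    d=R.T@np.array([(uv[0]-c["cx"])/c["fx"],(uv[1]-c["cy"])/c["fy"],1]); o=-R.T@t
    return o+d*(z-o[2])/d[2]
def proj(c,P):
    K=np.array([[c["fx"],0,c["cx"]],[0,c["fy"],c["cy"]],[0,0,1]])
    return cv2.projectPoints(np.array(P,float).reshape(-1,1,3),np.array(c["rvec"],float),np.array(c["tvec"],float),K,None)[0].reshape(-1,2)
E
python3 - <<'E'
from h import *
for n in ("top","side"):
    c=read_camera(n); cv2.imwrite(f"pics/{n}0.png",c["image"][:,:,::-1])
    print(n,ray(c,(320,240),8), (-cv2.Rodrigues(np.array(c["rvec"],float))[0].T@np.array(c["tvec"],float).ravel()).round())
    for th,z in (("saucepan",88),("small_ring",8),("stockpot",100),("skillet",40)):
        for r in search_frame(th,c)[:2]: print(n,th,np.round(r["at"]),round(r["confidence"],2),ray(c,r["at"],z).round())
s=env.state(); print(s)
E
```

```text
top [575.73240587  10.47363329   8.        ] [ 483.    8. 1151.]
top saucepan [159. 193.] 0.64 [666. 351.  88.]
top saucepan [290. 231.] 0.63 [587.  73.  88.]
top small_ring [408. 237.] 0.65 [ 584. -188.    8.]
top small_ring [286. 233.] 0.49 [590.  87.   8.]
top skillet [529. 264.] 0.68 [ 526. -446.   40.]
side [627.58811407  -6.92478773   8.        ] [ 270.  819. 1004.]
side saucepan [321. 261.] 0.9 [572. 117.  88.]
side stockpot [234. 327.] 0.8 [660. 360. 100.]
side skillet [411. 147.] 0.67 [ 516. -432.   40.]
{'t': 0.5, 'joints': array([-1.27562484e+00,  4.90937821e-01,  1.55893479e+00, -1.94373314e-05,
        1.09172823e+00, -1.05590251e-01]), 'qvel': array([ 3.75791212e-04, -2.43904999e-03,  3.56650691e-05,  3.13681186e-04,
       -9.75354464e-04, -9.92503799e-05]), 'tau': array([-1.07748852e-03, -6.12054992e+01, -2.58285105e+01,  6.92755356e-02,
        4.47262544e-02,  1.21526895e-05]), 'eef_pos': array([ 243.84854039, -575.4616637 ,  404.7254383 ]), 'tcp_rot': array([-3.14158270e+00,  1.62904627e-05,  4.00770695e-01]), 'ft_force': array([-0.33860862, -1.16489738,  0.15438802]), 'moment': array([-0.01969219, -0.01341627, -0.02735727]), 'grip_force': 0.0, 'opening': 0.9984522301445342}
```

View pics/top0.png

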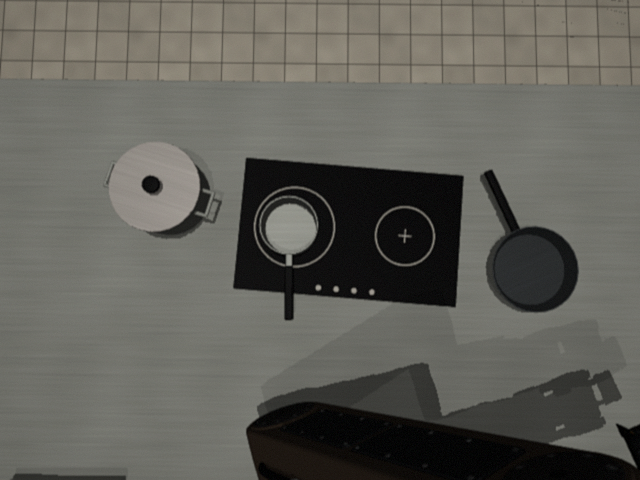

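View pics/side0.png

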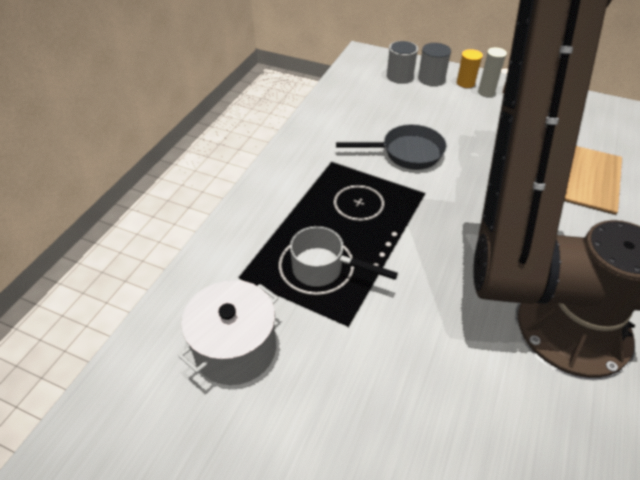

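The top view shows the saucepan rim at about (290,226), its handle running from (289,255) to (289,319), and the small ring's cross at (405,236). The stockpot is at (153,187) and the skillet at (532,268). The side view agrees, and the path between the rings is clear.

```bash
cat >> h.py <<'E'
from scipy.optimize import least_squares
def ring(c,g):  # robust fit of the small ring from bright pixels near guess g (world mm)
    im=cv2.cvtColor(c["image"],cv2.COLOR_RGB2GRAY)
    v,u=np.nonzero(im>75); P=np.array([ray(c,p,8)[:2] for p in zip(u,v) if abs(np.hypot(*(ray(c,p,8)[:2]-g))-66)<12])
    r=least_squares(lambda x:np.hypot(*(P-x).T)-66,g,loss="soft_l1"); return r.x,len(P)
def handle(c):  # dark-bar axis of the handle: from pan cut-out
    R=cut_out("saucepan",c); return R
E
python3 - <<'E'
from h import *
cs={n:read_camera(n) for n in("top","side")}
for n,g in(("top",(584,-183)),("side",(584,-183))):
    c=cs[n]; print(n,"ring",ring(c,np.array(g,float)))
    for r in cut_out("saucepan",c)[:2]:
        m=r["region"].astype(np.uint8); print(r["confidence"],r["at"],cv2.boundingRect(m),m.sum())
    cr=c["image"][195:335,220:440] if n=="top" else c["image"][180:330,240:440]
    cv2.imwrite(f"pics/{n}1.png",cv2.resize(cr[:,:,::-1],None,fx=3.6,fy=3.6,interpolation=cv2.INTER_CUBIC))
c=cs["top"]
for uv in((289.3,256),(289,318)): print("handle",ray(c,uv,77))
E
```

```text
top ring (array([ 587.73365164, -179.9539372 ]), 361)
0.94 [288.8, 232.6] (259, 196, 59, 125) 3279
side ring (array([ 586.73547822, -180.48617223]), 401)
0.92 [319.1, 258.7] (290, 226, 107, 60) 3104
handle [535.61968108  74.80384107  77.        ]
handle [406.01428424  73.54251255  77.        ]
```

View pics/top1.png

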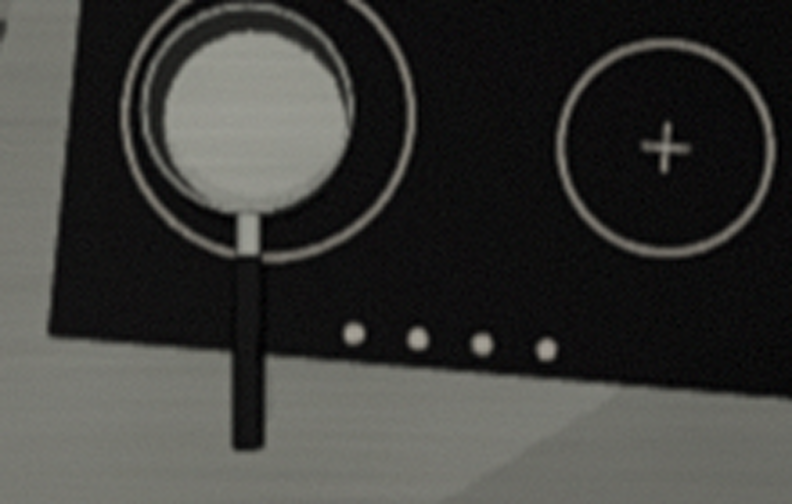

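```bash
cat >> h.py <<'E'
from scipy.optimize import minimize
a=np.linspace(0,2*np.pi,60)
BODY=np.c_[np.r_[60*np.cos(a),62*np.cos(a)],np.r_[60*np.sin(a),62*np.sin(a)],np.repeat([8,88],60)]
def box(x0,x1,w,t): return np.array([[x,y,z] for x in(x0,x1) for y in(-w,w) for z in(70-t,70+t)],float)
def sil(c,p):
    m=np.zeros((1920,2560),np.uint8); C,S=np.cos(p[2]),np.sin(p[2])
    for B in(BODY,box(-200,-85,9,7),box(-85,-60,5.5,4)):
        W=B@np.array([[C,S,0],[-S,C,0],[0,0,1]])+[p[0],p[1],0]
        cv2.fillConvexPoly(m,cv2.convexHull(np.round(proj(c,W)*4+1.5).astype(np.int32)),1)
    return cv2.resize(m.astype(np.float32),(640,480),interpolation=cv2.INTER_AREA)
def pan(c,p0):
    R=[cut_out("saucepan",x)[0]["region"].astype(float) for x in c]
    f=lambda q:sum(1-np.minimum(s:=sil(x,[q[0],q[1],q[2]/100]),r).sum()/np.maximum(s,r).sum() for x,r in zip(c,R))
    q0=np.array([p0[0],p0[1],p0[2]*100])
    o=minimize(f,q0,method="Nelder-Mead",options=dict(initial_simplex=q0+np.array([[0,0,0],[12,0,0],[0,12,0],[0,0,8]]),xatol=.2,fatol=1e-4))
    return o.x/[1,1,100],o.fun
E
python3 - <<'E'
from h import *
T,S=read_camera("top"),read_camera("side")
for L in([T],[S],[T,S]): print(pan(L,(605,75,.02)))
print(env.state()["t"])
E
```

```text
(array([5.99918182e+02, 7.65689315e+01, 5.10026390e-03]), np.float64(0.04368347987043031))
(array([6.02183813e+02, 7.80485970e+01, 1.45571074e-02]), np.float64(0.05013192612137207))
(array([6.01150102e+02, 7.71307919e+01, 5.88994008e-03]), np.float64(0.10210358022709032))
1.0
```

Call:
move_arm(commands=[[[0.77, 1, 0], -0.5, 1], [[0.77, 1, 0], -0.5, 1], [[0.77, 1, 0], -0.5, 1], [[0.77, 1, 0], -0.5, 1], [[0.77, 1, 0], -0.5, 1], [[0.77, 1, 0], -0.5, 1], [[0.77, 1, 0], -0.5, 1], [[0.77, 1, 0], -0.5, 1], [[0.77, 1, 0], -0.5, 1], [[0.77, 1, 0], -0.5, 1], [[0, 1, 0], 0, 1], [[0, 1, 0], 0, 1], [[0, 1, 0], 0, 1], [[0, 1, 0], 0, 1], [[0, 1, 0], 0, 1], [[0, 1, 0], 0, 1], [[0, 1, 0], 0, 1], [[0, 0.9, 0], 0, 1], [[0, 0.5, 0], 0, 1], [[0, 0, 0], 0, 1]])

```text
t: 2.67
eef_pos: [474.6, -21.2, 405.0]
tcp_rot: [-3.141, -0.0, 0.004]
ft_force: [-0.4, -0.2, 0.5]
opening: 1.001
grip_force: 0.0
```

Call:
move_arm(commands=[[[0, 0.65, 0], 0, 1], [[0, 0.65, 0], 0, 1], [[0, 0.65, 0], 0, 1], [[0, 0.65, 0], 0, 1], [[0, 0.64, 0], 0, 1], [[0, 0, -0.6], 0, 1], [[0, 0, -0.6], 0, 1], [[0, 0, -0.6], 0, 1], [[0, 0, -0.6], 0, 1], [[0, 0, 0], 0, 1], [[0, 0, 0], 0, 1]])

```text
t: 3.58
eef_pos: [475.2, 73.2, 332.6]
tcp_rot: [3.141, 0.001, 0.0]
ft_force: [1.0, 0.9, 0.2]
opening: 1.002
grip_force: 0.0
```

Run:
```python
from h import *
c=read_camera("side"); print(env.state()["eef_pos"], pan([c],(601,77,.01)))
cv2.imwrite("pics/side2.png",cv2.resize(c["image"][120:340,230:530,::-1],None,fx=2.6,fy=2.6))
print((proj(c,[[475,76,155],[475,76,70]])-[230,120])*2.6)
```

```text
[475.26738022  73.28086454 333.29399154] (array([6.01661860e+02, 7.77399337e+01, 1.52465968e-02]), np.float64(0.08922479708269615))
[[360.56161408 315.82631249]
 [353.74485578 379.46884323]]
```

View pics/side2.png

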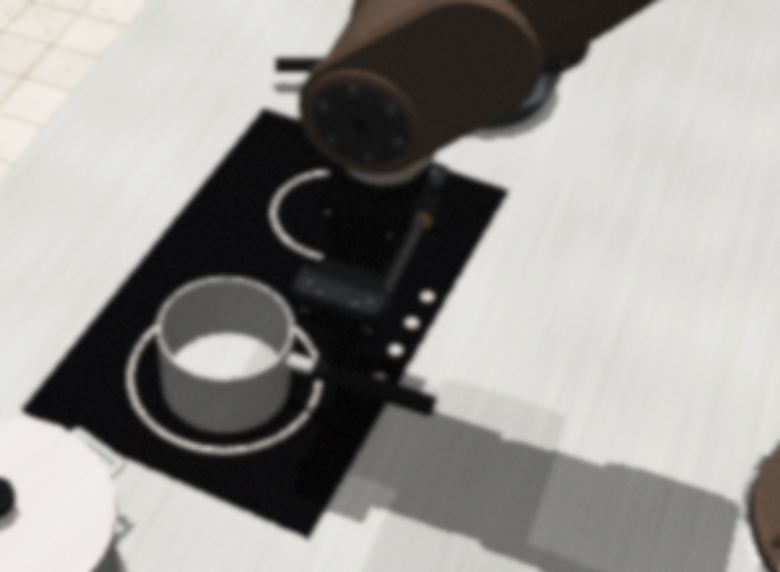

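The gripper hangs above the handle, whose grasp point is near (354,379) in this crop. The pan hasn't moved, so I'll descend and grasp.

Call:
move_arm(commands=[[[0, 0.08, -0.51], 0, 1], [[0, 0, -0.51], 0, 1], [[0, 0, -0.51], 0, 1], [[0, 0, -0.51], 0, 1], [[0, 0, -0.51], 0, 1], [[0, 0, -0.51], 0, 1], [[0, 0, 0], 0, 1], [[0, 0, 0], 0, 1], [[0, 0, 0], 0, 1]])

```text
t: 4.43
eef_pos: [475.2, 76.1, 242.1]
tcp_rot: [3.142, -0.002, 0.001]
ft_force: [0.3, -0.7, 0.0]
opening: 1.002
grip_force: 0.0
```

Call:
move_arm(commands=[[[0, 0, 0], 0, 0.2], [[0, 0, 0], 0, 0], [[0, 0, 0], 0, -0.2], [[0, 0, 0], 0, -0.4], [[0, 0, 0], 0, -0.5], [[0, 0, 0], 0, -0.55], [[0, 0, 0], 0, -0.6], [[0, 0, 0], 0, -0.65], [[0, 0, 0], 0, -0.7], [[0, 0, 0], 0, -0.8], [[0, 0, 0], 0, -1], [[0, 0, 0], 0, -1], [[0, 0, 0], 0, -1], [[0, 0, 0], 0, -1], [[0, 0, 0], 0, -1], [[0, 0, 0], 0, -1]])

```text
t: 5.77
eef_pos: [474.9, 76.2, 240.9]
tcp_rot: [3.141, 0.0, 0.001]
ft_force: [0.3, 0.6, -0.2]
opening: 0.186
grip_force: 30.0
```

Call:
move_arm(commands=[[[0, -0.1, 0], 0, -1], [[-0.02, -0.2, 0], 0, -1], [[-0.02, -0.3, 0], 0, -1], [[-0.02, -0.3, 0], 0, -1], [[-0.02, -0.3, 0], 0, -1], [[-0.02, -0.3, 0], 0, -1], [[-0.02, -0.3, 0], 0, -1], [[-0.02, -0.3, 0], 0, -1], [[-0.02, -0.3, 0], 0, -1], [[-0.02, -0.3, 0], 0, -1], [[-0.02, -0.3, 0], 0, -1], [[-0.02, -0.3, 0], 0, -1], [[-0.02, -0.2, 0], 0, -1], [[-0.02, -0.1, 0], 0, -1], [[0, 0, 0], 0, -1], [[0, 0, 0], 0, -1]])

```text
t: 7.1
eef_pos: [467.0, -32.0, 241.0]
tcp_rot: [3.141, 0.0, -0.0]
ft_force: [-0.4, 0.4, -0.9]
opening: 0.182
grip_force: 30.0
```

Run:
```python
from h import *
c=read_camera("side"); s=env.state(); print(s["eef_pos"],s["ft_force"],s["grip_force"], pan([c],(593,-31,.0)))
cv2.imwrite("pics/side3.png",cv2.resize(c["image"][120:340,230:530,::-1],None,fx=2.6,fy=2.6))
```

```text
[467.02208483 -31.86008258 240.93635316] [ 0.05847193 -0.95260107 -1.4575832 ] 29.981845915317535 (array([ 5.93560374e+02, -3.11728739e+01, -3.14967870e-03]), np.float64(0.13578442959365666))
```

View pics/side3.png

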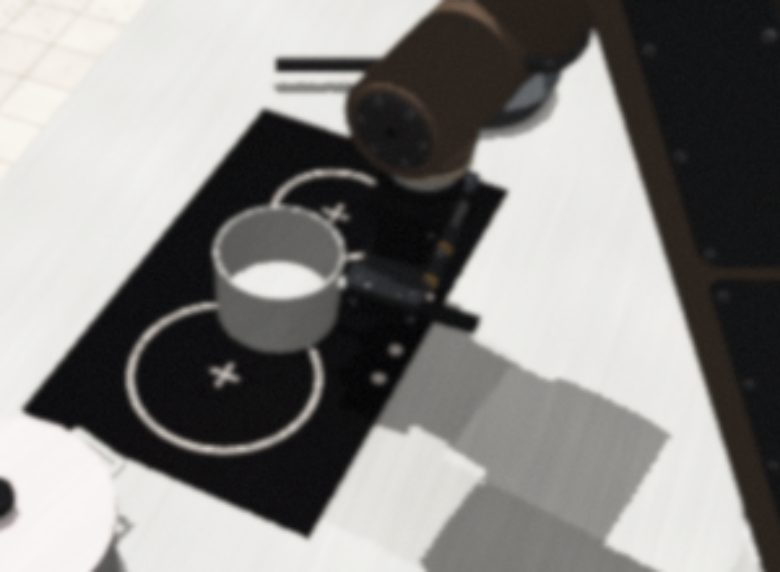

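The pan, now at about (278,280) in the crop, is sliding flat halfway across, and the grip is firm. I'll do the second half.

Call:
move_arm(commands=[[[0, -0.1, 0], 0, -1], [[0, -0.2, 0], 0, -1], [[-0.01, -0.3, 0], 0, -1], [[-0.01, -0.3, 0], 0, -1], [[-0.02, -0.3, 0], 0, -1], [[-0.02, -0.3, 0], 0, -1], [[-0.02, -0.3, 0], 0, -1], [[-0.02, -0.3, 0], 0, -1], [[-0.02, -0.3, 0], 0, -1], [[-0.02, -0.3, 0], 0, -1], [[-0.02, -0.3, 0], 0, -1], [[-0.02, -0.3, 0], 0, -1], [[-0.02, -0.3, 0], 0, -1], [[-0.02, -0.3, 0], 0, -1], [[0, -0.3, 0], 0, -1], [[0, -0.3, 0], 0, -1], [[0, -0.3, 0], 0, -1], [[0, -0.15, 0], 0, -1], [[0, 0, 0], 0, -1], [[0, 0, 0], 0, -1]])

```text
t: 8.87
eef_pos: [460.5, -180.7, 241.0]
tcp_rot: [3.141, -0.0, -0.0]
ft_force: [0.5, -0.5, -2.0]
opening: 0.187
grip_force: 30.0
```

Run:
```python
from h import *
c=read_camera("side"); s=env.state(); print(s["eef_pos"],s["ft_force"],s["grip_force"], pan([c],(587,-180,.0)))
```

```text
[ 460.5092297  -180.48981582  240.96298021] [-0.05410038 -0.72937037 -2.50382989] 29.989015460014343 (array([ 5.86665429e+02, -1.78876150e+02,  1.07509364e-02]), np.float64(0.1260405445108217))
```

The pan is centred to within about 2 mm. I'll open slowly, rise, and check.

Call:
move_arm(commands=[[[0, 0, 0], 0, -0.6], [[0, 0, 0], 0, -0.5], [[0, 0, 0], 0, -0.3], [[0, 0, 0], 0, 0], [[0, 0, 0], 0, 0.3], [[0, 0, 0], 0, 0.6], [[0, 0, 0], 0, 1], [[0, 0, 0], 0, 1], [[0, 0, 0], 0, 1], [[0, 0, 0], 0, 1], [[0, 0, 0], 0, 1], [[0, 0, 0.2], 0, 1], [[0, 0, 0.4], 0, 1], [[0, 0, 0.6], 0, 1], [[0, 0, 0.8], 0, 1], [[0, 0, 0.8], 0, 1], [[0, 0, 0.8], 0, 1], [[0, 0, 0.8], 0, 1], [[0, 0, 0.8], 0, 1], [[0, 0, 0], 0, 1]])

```text
t: 10.63
eef_pos: [460.6, -180.4, 401.4]
tcp_rot: [3.138, -0.006, 0.001]
ft_force: [0.4, -0.3, -0.1]
opening: 1.001
grip_force: 0.0
```

Run:
```python
from h import *
c=read_camera("side"); s=env.state(); print(s["t"],s["eef_pos"],s["ft_force"],s["opening"], pan([c],(587,-180,.0)))
cv2.imwrite("pics/side4.png",cv2.resize(c["image"][90:310,250:550,::-1],None,fx=2.6,fy=2.6))
```

```text
10.6833 [ 460.36775258 -180.25689825  399.28704525] [-0.28722401 -0.39171345 -1.34207146] 1.0001820685086036 (array([ 5.87214477e+02, -1.79827596e+02,  5.99283477e-03]), np.float64(0.05409856212363284))
```

View pics/side4.png

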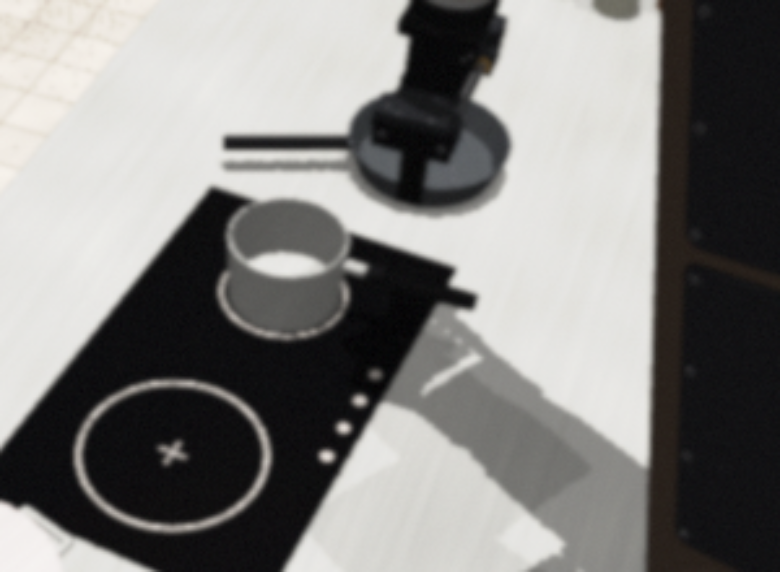

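The saucepan, with its base at about (284,295) in the crop, stands inside the small ring with an even rim of line showing. The gripper is clear above it.

```bash
python3 -c "
from cell import env
print(env.job_done())"
```

```text
the job is handed in; nothing more can be done
None
```

I slid the saucepan onto the small ring, let go of it and handed the job in; the last camera fit put it upright and within about 1 mm of the ring's centre, and the arm touched neither the stockpot nor the skillet.

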